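# Load two loaf tins onto the sprung tin lift

### The arm

A 7-joint arm with a two-finger parallel gripper is mounted at the origin on the work surface. World frame = base frame: x ahead of the robot, y to its left, z up, the work surface at z = 0. Lengths are in m, angles in rad, forces in N, time in s.
With the tool pointing down it reaches from about 0.4 to 0.875 m from the base axis. Payload 19.3 kg.
Tool frame: the origin (TCP) lies at the centre of the arm's flange, where the gripper is bolted on; the fingertips stand 173 mm ahead of it and the grasp point (between the pads) lies 155 mm ahead of it; z points along the fingers, y is the direction in which the jaws open and shut (so a half turn about z gives the same grasp; the last joint's range is limited). The gripper opens to 85 mm and grips with 20 to 120 N. Pads are 22 mm wide; open, the fingers measure 114 mm over their backs; the gripper's body (76 mm by 85 mm) begins 54 mm behind the grasp point. The pads swing forward as they close: fully open they stand 13 mm farther back than shut.
Start: joints at [-1.234, 0.521, -0.036, 1.599, 0.021, 1.021, -0.113], TCP at [0.247, 0.574, 0.405] pointing down, gripper open.
Joint ranges: [-2.91, 2.91], [-0.3, 2.13], [-1.5, 1.42], [0.17, 2.43], [-1.26, 4.41], [0.16, 1.93], [-2.52, 2.52]. Speed limits (rad/s): [1.89, 1.89, 2.39, 2.39, 3.01, 3.01, 3.01].

### API

Orientations are given as a unit quaternion [x, y, z, w].
In Python, from rig import get_state, vision, job gives the robot as it stands.
- The arm moves only by the tool play_rows, never from a script. Its argument "plan" is a list of rows, each a list of 3 entries, a list of its own where there are three numbers: the shift along the tool's x, y, z scaled (see below), then the turn about the tool's z scaled (see below), then the gripper's target within -1 to 1 (fully open at 1, half-way at 0, shut at -1). In form: [[[tx, ty, tz], twist, grip], ...]. A call has 1 to 10 rows; each row is the pose to reach, as a shift and turn from the pose commanded when the call began, along the tool's axes at that moment; what a row does not reach only later rows make up. The controller multiplies each number of a shift by 12 cm and each number of a turn by pi/2 rad. A row lasts 1/10 s, in which the tool goes at most 50 mm and 8.59 degrees, less where a joint would pass 70% of its speed; a pose out of reach is approached as far as the arm can. A call with a number of a shift or a turn outside -1 to 1 is refused whole. A call with a gripper value outside its range is refused whole. The fingers move at their own pace and stop on an object; "grip_force" is the grip in N (left out, the last holds). Time passes only in rows, so rows that repeat a pose let the fingers close. It gives the time, the measured TCP pose, the force and the opening at its end, in the units of the state.
- get_state(): the state, without advancing time (a new reading comes with each control period).
- vision.snapshot(name): name is "scene" or "top" or "wrist"; returns a dict with "frame" (400x640x3 uint8, red, green, blue), "z_map" (400x640 float32, m along the optical axis (not along the pixel's ray), 0 where there is no reading), "vfov" (degrees; the focal length in pixels is half the picture's height over the tangent of half this angle, whatever the lens; pixels are square), "cx", "cy" (the principal point, pixels), "rvec" (rotation vector, rad) and "tvec" (3), from world to camera coordinates, as OpenCV has them. Camera axes: x right, y down, z forward; pixel columns grow to the right and rows downward; lengths in m; the calibration is good to about 2 mm. The wrist camera is an equidistant fisheye: a pixel r from the principal point sees the ray r / f radians off the axis. A picture is of the moment at which its call begins.
- job.sign_off(): hands the job in, once; it reports no verdict.
The state is a dict: "clock": time; "joint_positions": joint angles; "dq": joint speeds; "tau": joint torques, N m; "tcp_pos": TCP position; "ee_rot": TCP orientation; "contact_force": force on the tool from outside, world axes, zero at the start; "wrist_torque": the same for the moment, N m; "width": opening from 0.0 (shut) to 1.0 (fully open).
Only numpy, scipy, OpenCV 4.12 (cv2) and the standard library are available. Lean on these libraries where they do the work, as an engineer would, in place of code of your own. Each camera call takes 0.05 s, during which the arm holds its last target. There are 200 camera calls.

### The job

Take the two rectangular loaf tins off the sloping drying rack and load them onto the sprung platform of the tin lift, one in each lane, lying flat, right way up and lengthwise along the middle rib, wholly on the platform. Set each down gently, without dropping it, and let the platform sink under its weight. Leave the shallow oval dish on the rack, and the shaker can and the bowl on the table, where they are.

Things in the scene. Friction and masses are not known exactly. Their poses are not given: they have to be found in the camera images.
- tin_a: An open rectangular loaf tin of dark cast iron, one of two alike: 160 mm long (its x axis), 64 mm wide (y), 55 mm high (z), straight walls 5 mm thick, about 0.7 kg. Origin: centre of its underside; z points out of the open top. It starts lying lengthwise up the sloping rack, low end against the lip, its x axis pointing up the slope.
- tin_b: An open rectangular loaf tin of dark cast iron, the other of two alike: 160 mm long (its x axis), 64 mm wide (y), 55 mm high (z), straight walls 5 mm thick, about 0.7 kg. Origin: centre of its underside; z points out of the open top. It starts lying lengthwise up the sloping rack, low end against the lip, its x axis pointing up the slope.
- oval_dish: A shallow dark cast-iron dish with round ends, 160 mm long (x), 60 mm wide and only 22 mm high, lying on the same rack in the same way; not part of the job. Origin: centre of its underside. Leave it there.
- rack: Fixed drying rack of bare sheet metal, 344 mm wide (y) and about 180 mm deep (x). Its sheet slopes at 30 degrees, rising along the rack's +x (away from the robot, give or take the yaw), from 45 mm above the table at the low edge to about 140 mm. A lip stands 18 mm above the sheet along the low edge. Three things lie on it side by side, 122 mm apart along y, in any order. Origin: on the table below its middle.
- lift: Fixed frame of the sprung tin lift: base plate 270 (x) by 240 mm (y) and 18 mm thick, with four upright round guide posts 18 mm thick and 175 mm high, beyond the platform's two ends, at x = +-118, y = +-70 mm. Origin: on the table below its middle; z up.
- platform_top (a point): Middle of the upper face of the lift's flat platform, 200 mm (x) by 220 mm (y), level, 150 mm above the table when empty; it sinks with the platform. Axes as the lift's. A rib 5 mm high and 8 mm wide runs along x through the middle and parts the platform into two lanes, each 106 mm wide, middles at y = +57 and -57 mm. A tin lies flat in a lane with its length along the rib.
- platform (a joint): How far the platform has sunk, in m: 0 empty (top), 0.11 at the bottom stop. The spring starts to yield at about 1 N and takes about 160 N per metre, damped: one tin sinks it about 30 to 45 mm, two tins 65 to 95 mm, and it settles within about a second.
- shaker: Aluminium shaker can, 60 mm across, 100 mm high, standing on the table behind the lift, on the side away from the robot. Bystander; origin at its underside centre.
- bowl: White bowl, 120 mm across, 50 mm high, standing on the table behind the rack. Bystander; origin at its underside centre.
Mind the look-alikes: they are no part of the job. What is shaped like the tin_a but purple or yellow is not meant.

How it is judged:
By the outcome, as a careful person would: the job done as asked, in the order asked, and still so for the second after the job is handed in, with the robot touching nothing.
It also fails if it takes over 61 s, if anything falls off the work surface, if the arm or the gripper's body presses on something with over 40 N, if the wrist force passes 120 N, or if a joint passes its speed limit or range.

## Working session

There is one attempt and no reset: what is moved stays moved. The work goes in short steps, Python scripts to look and compute and a tool call to move; the robot and the scene stay as the last step left them, time stands still between calls to the robot, and variables do not carry over. Pictures are saved under pics/ and viewed, about 8 in all and at most 12, crops included, and the job is handed in when it is done.

Besides the shell and the picture viewer there is one more tool, called after ">>>" in YAML: its name, and indented under it one key for each argument. play_rows: Moves the arm, as the interface text tells. Shifts and turns lie within -1 to 1; 1 stands for 12 cm of shift or pi/2 rad of turn. Its arguments: {"type":"object","properties":{"plan":{"type":"array"},"grip_force":{"type":"number"}},"required":["plan"]}

```bash
ls; mkdir -p pics
python3 - <<'E'
from rig import get_state, vision
import cv2, numpy as np
s=get_state(); print({k:np.round(v,3).tolist() for k,v in s.items()})
for n in ["scene","top"]:
    d=vision.snapshot(n); np.savez(f"{n}0.npz",**d)
    cv2.imwrite(f"pics/{n}0.png",d["frame"][:,:,::-1]); print(n,d["vfov"],d["cx"],d["cy"],d["rvec"],d["tvec"],(d["z_map"]>0).mean())
E
```

```text
pics
{'clock': 0.0, 'joint_positions': [-1.234, 0.522, -0.036, 1.6, 0.021, 1.021, -0.113], 'dq': [-0.0, -0.0, 0.003, -0.001, 0.0, 0.002, -0.001], 'tau': [-0.001, -92.713, 1.979, -36.993, 0.018, 0.008, -0.0], 'tcp_pos': [0.247, 0.574, 0.404], 'ee_rot': [0.202, 0.979, -0.001, -0.0], 'contact_force': [0.184, 0.22, 0.007], 'wrist_torque': [-0.051, -0.005, -0.032], 'width': 0.999}
scene 42.98218603037104 316.6604454841055 197.30851361573093 [ 2.18493035  1.51743861 -0.41992238] [-0.12567509 -0.37699611  1.97842762] 0.99597265625
top 55.017388141542995 326.5773740598527 195.9701993418535 [ 2.13325798 -2.1401084   0.23512098] [-0.07670118  0.49580777  1.15437639] 0.996109375
```

View pics/scene0.png

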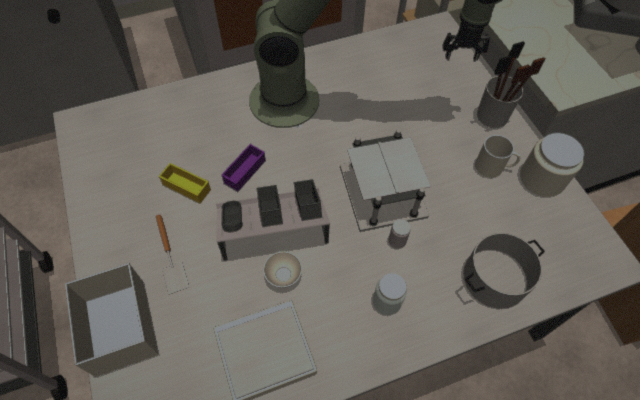

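View pics/top0.png

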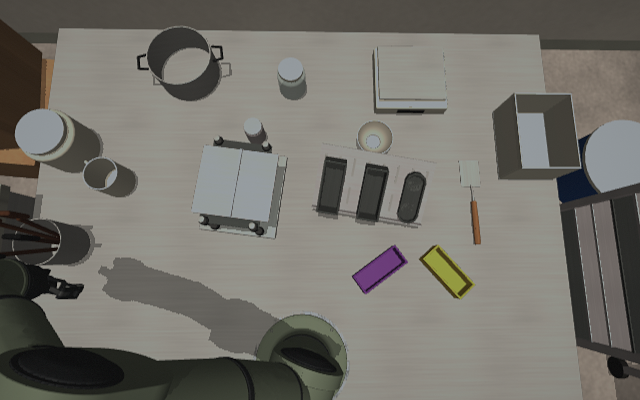

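The scene view shows the rack's dark items at about (232,215) for the oval dish, and (269,205) and (307,200) for the tins. The lift is at (388,168). The top view, with +x up and +y left, shows the tins at (333,185) and (373,190), the oval at (411,197) and the platform at (238,184). Next I'll measure these with both cameras.

```bash
cat > h.py <<'E'
import numpy as np, cv2
def cloud(d):
    R,_=cv2.Rodrigues(np.array(d["rvec"],float)); t=np.array(d["tvec"],float).reshape(3)
    f=200/np.tan(np.radians(float(d["vfov"]))/2); v,u=np.mgrid[0:400,0:640]; z=d["z_map"]
    P=np.stack([(u-d["cx"])/f*z,(v-d["cy"])/f*z,z],-1)
    return (P-t)@R
def rect(xy):
    (c,s,a)=cv2.minAreaRect(xy.astype(np.float32)); 
    return np.round(c,4),np.round(s,4),round(a,2)
E
python3 - <<'E'
from h import *
for n,bx in [("top",{"A":(318,355,345,215),"B":(355,160,392,222),"plat":(185,140,290,240)}),("scene",{"A":(293,178,325,222),"B":(255,182,284,226),"plat":(340,130,430,205)})]:
    d=dict(np.load(n+"0.npz")); W=cloud(d); g=d["frame"].max(-1)
    x0,y0,x1,y1=bx["plat"]; P=W[y0:y1,x0:x1].reshape(-1,3)
    Q=P[(P[:,2]>.143)&(P[:,2]<.153)]; 
    print(n,"plat",rect(Q[:,:2]),len(Q),"z",np.median(Q[:,2]), "rib n",(np.abs(P[:,2]-.155)<.003).sum())
    # rack sheet: light points in its volume
    m=(W[...,0]>.4)&(W[...,0]<.8)&(W[...,1]<.08)&(W[...,1]>-.36)&(W[...,2]>.055)&(W[...,2]<.145)
    S=W[m&(g>70)]
    for i in range(8):
        c=S.mean(0); nn=np.linalg.svd(S-c,full_matrices=False)[2][2]; nn*=np.sign(nn[2]); r=(S-c)@nn; S=S[np.abs(r)<max(.004,1.5*r.std())]
    print(" sheet n",nn.round(3),"tilt",np.degrees(np.arccos(nn[2])).round(1),"uphill yaw",np.degrees(np.arctan2(-nn[1],-nn[0])).round(2),"c",c.round(3),len(S))
    up=np.array([0,0,1])-nn*nn[2]; up/=np.linalg.norm(up); lat=np.cross(nn,up)
    reg=(W[...,0]>.4)&(W[...,0]<.85)&(W[...,1]<.1)&(W[...,1]>-.36)&(W[...,2]>.05)
    hgt=(W-c)@nn
    M=(reg&(hgt>.046)&(hgt<.062)).astype(np.uint8)
    k,l,st,_=cv2.connectedComponentsWithStats(M,connectivity=8)
    for i in range(1,k):
        if st[i,4]<60: continue
        T=W[l==i]; q=np.c_[(T-c)@up,(T-c)@lat]; cc,s,a=rect(q); o=c+up*cc[0]+lat*cc[1]
        print("  rim px",st[i,:4],"size",s,a,"hgt",np.median(hgt[l==i]).round(4),"foot centre",o.round(4))
E
```

```text
top plat (array([0.5169, 0.1866]), array([0.2209, 0.2603]), 82.58) 4889 z 0.15040210975748164 rib n 2006
 sheet n [-0.488  0.087  0.868] tilt 29.7 uphill yaw -10.1 c [ 0.552 -0.202  0.11 ] 2865
  rim px [266 158  12  16] size [0.0384 0.0327] 4.28 hgt 0.0531 foot centre [0.5919 0.0808 0.1035]
  rim px [316 159  31  56] size [0.163 0.066] 0.06 hgt 0.0549 foot centre [ 0.5306 -0.0925  0.0864]
  rim px [356 166  33  56] size [0.1632 0.0658] 0.22 hgt 0.0549 foot centre [ 0.5094 -0.2124  0.0865]
scene plat (array([0.5151, 0.185 ]), array([0.2224, 0.26  ]), 81.77) 3097 z 0.1494338847811978 rib n 1144
 sheet n [-0.486  0.087  0.87 ] tilt 29.6 uphill yaw -10.18 c [ 0.556 -0.21   0.113] 1497
  rim px [293 179  28  30] size [0.1718 0.0665] 0.65 hgt 0.0536 foot centre [ 0.5271 -0.0941  0.0857]
  rim px [359 183  13  12] size [0.0327 0.0475] 89.52 hgt 0.0534 foot centre [0.5932 0.0784 0.1053]
  rim px [256 185  25  30] size [0.1725 0.066 ] 0.21 hgt 0.0537 foot centre [ 0.507  -0.2142  0.0866]
```

Run:
```python
from h import *
for n in ["top","scene"]:
    d=dict(np.load(n+"0.npz")); W=cloud(d); M=((np.hypot(W[...,0]-.516,W[...,1]-.186)<.17)&(W[...,2]>.14)&(W[...,2]<.16)).astype(np.uint8)
    for k in (9,15):
        m=cv2.morphologyEx(M,cv2.MORPH_OPEN,np.ones((k,k)) if n=="x" else cv2.getStructuringElement(cv2.MORPH_ELLIPSE,(k,k)))
        print(n,k,rect(W[m>0][:,:2]))
    y=W[...,1]-.186;x=W[...,0]-.516; rib=(m>0)&(np.abs(y)<.03)&(W[...,2]>np.median(W[m>0][:,2])+.003)&(np.abs(x)<.09)
    L=cv2.fitLine(W[rib][:,:2].astype(np.float32),cv2.DIST_HUBER,0,.01,.01).ravel(); print(" rib",rib.sum(),L.round(4),np.degrees(np.arctan2(L[1],L[0])), "y at x=.516",L[3]+(.516-L[2])*L[1]/L[0])
```

```text
top 9 (array([0.5178, 0.1864]), array([0.2208, 0.2498]), 82.43)
top 15 (array([0.5131, 0.1871]), array([0.2207, 0.2396]), 82.41)
 rib 241 [ 0.9905 -0.1377  0.5131  0.1862] -7.917465 y at x=.516 0.18581265
scene 9 (array([0.5178, 0.1839]), array([0.224 , 0.2346]), 81.96)
scene 15 (array([0.5241, 0.1687]), array([0.1999, 0.1822]), 78.16)
 rib 153 [0.9996 0.0287 0.5209 0.1821] 1.646647 y at x=.516 0.18192753
```

>>> play_rows:
  plan:
    - [[-0.2,-0.2,-0.1],0,1]
    - [[-0.5,-0.5,-0.3],0,1]
    - [[-0.8,-0.8,-0.4],0,1]
    - [[-1,-1,-0.4],0,1]

```text
clock: 0.5
tcp_pos: [0.3107, 0.4143, 0.4539]
ee_rot: [0.202, 0.979, 0.001, 0.0]
contact_force: [1.0, 0.7, -1.1]
width: 1.002
```

```bash
cat >> h.py <<'E'
from scipy.spatial.transform import Rotation as Ro
def go(x,y,z,yaw=None):
    from rig import get_state
    s=get_state(); R=Ro.from_quat(s["ee_rot"]).as_matrix(); a=np.degrees(np.arctan2(R[1,0],R[0,0]))
    dl=R.T@(np.array([x,y,z])-s["tcp_pos"])/.12
    tw=None if yaw is None else -(((yaw-a+90)%180)-90)/90
    print("t",s["clock"],"tcp",np.round(s["tcp_pos"],4),"yaw",round(a,2),"F",np.round(s["contact_force"],1),"w",round(s["width"],3),"SHIFT",dl.round(3),"TW",tw)
E
python3 - <<'E'
from h import *
go(.51,-.09,.40,-10.1)
d=dict(np.load("top0.npz")); W=cloud(d); a=np.radians(-7.7); D=W-np.array([.516,.1858,0]); X=D[...,0]*np.cos(a)+D[...,1]*np.sin(a); Y=-D[...,0]*np.sin(a)+D[...,1]*np.cos(a)
m=(np.abs(D[...,2]-.151)<.006)
q=X[m&(np.abs(Y)<.05)&(np.abs(X)<.13)]; p=Y[m&(np.abs(X)<.06)&(np.abs(Y)<.13)]; print(q.min(),q.max(),p.min(),p.max())
E
```

```text
t 0.5 tcp [0.3107 0.4143 0.4539] yaw 156.66 F [ 1.   0.7 -1.1] w 1.002 SHIFT [-3.189 -3.201  0.446] TW -0.14711021469334973
-0.12313700590702352 0.12526197059212532 -0.1095259406016232 0.11115648665309107
```

>>> play_rows:
  plan:
    - [[-0.3,-0.3,0],0,1]
    - [[-0.6,-0.6,0],0,1]
    - [[-0.9,-0.9,0],0,1]
    - [[-1,-1,0],0,1]

```text
clock: 0.9
tcp_pos: [0.3739, 0.2545, 0.4528]
ee_rot: [0.204, 0.979, -0.0, 0.0]
contact_force: [-0.0, 1.7, 0.5]
width: 1.0
```

>>> play_rows:
  plan:
    - [[-0.3,-0.3,0],0,1]
    - [[-0.6,-0.6,0],0,1]
    - [[-0.9,-0.9,0],0,1]
    - [[-1,-1,0],0,1]

```text
clock: 1.3
tcp_pos: [0.4363, 0.0968, 0.4528]
ee_rot: [0.204, 0.979, -0.0, 0.0]
contact_force: [-0.2, 0.5, -0.4]
width: 1.001
```

>>> play_rows:
  plan:
    - [[-0.3,-0.3,0.1],-0.05,1]
    - [[-0.6,-0.6,0.2],-0.1,1]
    - [[-0.9,-0.9,0.4],-0.147,1]
    - [[-1,-1,0.4],-0.147,1]
    - [[-1,-1,0.4],-0.147,1]

```text
clock: 1.8
tcp_pos: [0.4985, -0.0603, 0.4036]
ee_rot: [0.09, 0.996, -0.001, -0.001]
contact_force: [-0.1, 0.3, -0.3]
width: 0.998
```

Run:
```python
from h import *
from rig import vision
go(.51,-.09,.269,-10.1)
d=vision.snapshot("wrist"); np.savez("w1.npz",**d); cv2.imwrite("pics/w1.png",d["frame"][:,:,::-1]); print(d["vfov"],d["cx"],d["cy"])
```

```text
t 1.8 tcp [ 0.4985 -0.0603  0.4036] yaw 169.64 F [-0.1  0.3 -0.3] w 0.998 SHIFT [-0.14  -0.224  1.122] TW -0.0028464313684717505
65.70646984690485 322.0029880789772 193.13043570184524
```

View pics/w1.png

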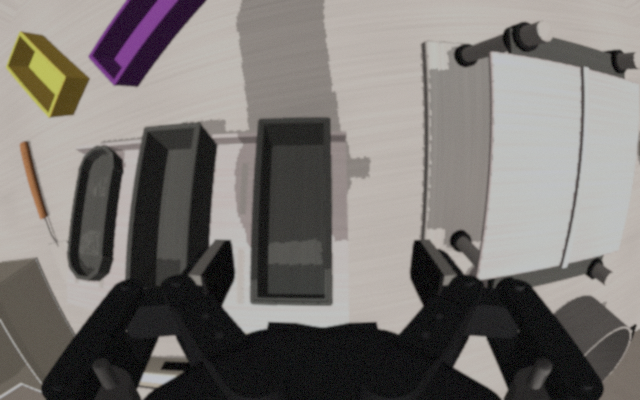

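The wrist view shows tin A, upright and empty, at about (292,210) and offset from the finger midline at u≈322. That matches the computed shift. Tin B is at (170,205) and the oval at (96,215).

>>> play_rows:
  plan:
    - [[-0.14,-0.22,0.1],0,1]
    - [[-0.14,-0.22,0.4],0,1]
    - [[-0.14,-0.22,0.6],0,1]
    - [[-0.14,-0.22,0.7],0,1]
    - [[-0.14,-0.22,0.7],0,1]

```text
clock: 2.35
tcp_pos: [0.5099, -0.0849, 0.3199]
ee_rot: [0.087, 0.996, 0.0, -0.001]
contact_force: [-0.2, 0.1, 0.6]
width: 1.001
```

Run:
```python
from h import *
from rig import vision
go(.51,-.09,.269,-10.1)
d=vision.snapshot("wrist"); np.savez("w2.npz",**d); cv2.imwrite("pics/w2.png",d["frame"][:,:,::-1])
```

```text
t 2.35 tcp [ 0.5099 -0.0849  0.3199] yaw 169.97 F [-0.2  0.1  0.6] w 1.001 SHIFT [-0.009 -0.041  0.424] TW 0.0008209244756544522
```

View pics/w2.png

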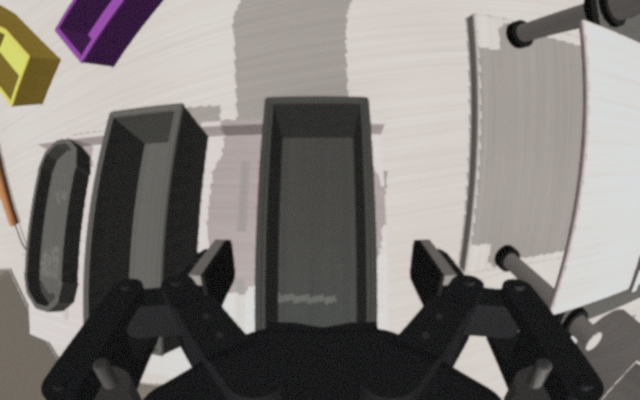

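Tin A is now nearly centred between the fingers: it spans u=262–372 and the fingers' midline is at about 322. I'll lower and watch the force.

>>> play_rows:
  plan:
    - [[0,-0.03,0.1],0,1]
    - [[0,-0.03,0.2],0,1]
    - [[0,-0.03,0.3],0,1]
    - [[0,-0.03,0.36],0,1]
    - [[0,-0.03,0.4],0,1]
    - [[0,-0.03,0.42],0,1]
    - [[0,-0.03,0.42],0,1]

```text
clock: 3.1
tcp_pos: [0.5095, -0.0893, 0.2701]
ee_rot: [0.088, 0.996, -0.0, -0.0]
contact_force: [-0.2, -0.0, 0.8]
width: 0.996
```

>>> play_rows:
  plan:
    - [[0,0,0],0,0]
    - [[0,0,0],0,-0.2]
    - [[0,0,0],0,-0.4]
    - [[0,0,0],0,-0.4]
    - [[0,0,0],0,-0.4]
    - [[0,0,0],0,-0.4]
    - [[0,0,0],0,-0.4]
  grip_force: 30

```text
clock: 3.8
tcp_pos: [0.5096, -0.0892, 0.2708]
ee_rot: [0.088, 0.996, 0.0, 0.0]
contact_force: [-1.9, 1.6, 6.5]
width: 0.741
```

>>> play_rows:
  plan:
    - [[0,0,-0.05],0,-0.4]
    - [[0,0,-0.15],0,-0.4]
    - [[0,0,-0.3],0,-0.4]
    - [[0,0,-0.5],0,-0.4]
    - [[0,0,-0.7],0,-0.4]
    - [[0,0,-0.9],0,-0.4]
    - [[0,0,-1],0,-0.4]
    - [[0,0,-1],0,-0.4]

```text
clock: 4.6
tcp_pos: [0.5096, -0.0893, 0.3918]
ee_rot: [0.088, 0.996, 0.0, 0.001]
contact_force: [0.2, -0.8, -8.3]
width: 0.747
```

Run:
```python
from h import *
from rig import vision
go(.5236,.2423,.45,-7.7)
d=vision.snapshot("scene"); np.savez("s1.npz",**d); cv2.imwrite("pics/s1.png",cv2.resize(d["frame"][80:260,190:460,::-1],None,fx=2.9,fy=2.9,interpolation=cv2.INTER_CUBIC))
```

```text
t 4.6 tcp [ 0.5096 -0.0893  0.3918] yaw 169.92 F [ 0.2 -0.8 -8.3] w 0.747 SHIFT [ 0.367  2.742 -0.484] TW -0.026442457713367024
```

View pics/s1.png

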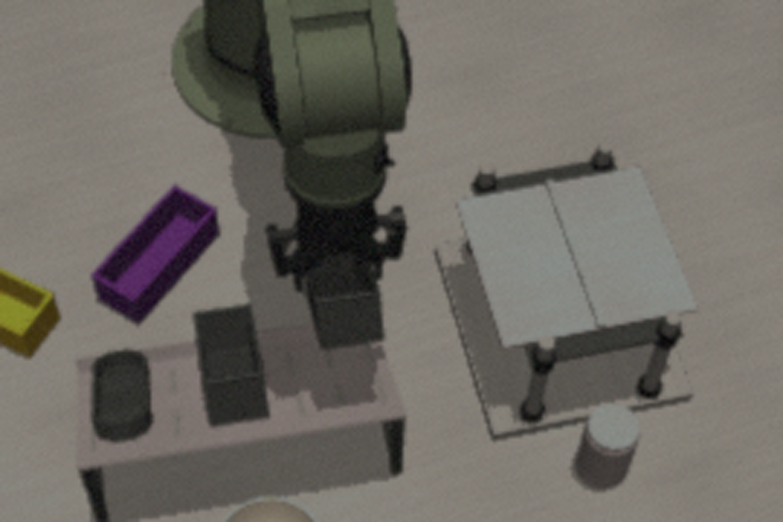

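Tin A is in the gripper at about (345,305) and off the rack. The weight reads about 8 N. I'll carry it over the +y lane.

>>> play_rows:
  plan:
    - [[0,0.1,-0.2],0,-0.4]
    - [[0.1,0.3,-0.4],0,-0.4]
    - [[0.1,0.6,-0.5],0,-0.4]
    - [[0.1,0.9,-0.5],0,-0.4]

```text
clock: 5.05
tcp_pos: [0.5166, 0.0201, 0.4508]
ee_rot: [0.088, 0.996, 0.0, 0.0]
contact_force: [1.5, 0.4, -7.5]
width: 0.744
```

>>> play_rows:
  plan:
    - [[0.05,0.3,0],0,-0.4]
    - [[0.1,0.6,0],0,-0.4]
    - [[0.15,0.9,0],0,-0.4]
    - [[0.15,0.9,0],0,-0.4]

```text
clock: 5.45
tcp_pos: [0.5171, 0.1338, 0.4485]
ee_rot: [0.085, 0.996, 0.0, -0.001]
contact_force: [-0.9, -1.8, -7.3]
width: 0.747
```

>>> play_rows:
  plan:
    - [[0.05,0.3,0],-0.01,-0.4]
    - [[0.1,0.6,0],-0.026,-0.4]
    - [[0.1,0.8,0],-0.026,-0.4]
    - [[0.12,0.93,0],-0.026,-0.4]
    - [[0.12,0.93,0],-0.026,-0.4]
    - [[0.12,0.93,0],-0.026,-0.4]

```text
clock: 6.05
tcp_pos: [0.5231, 0.2404, 0.4494]
ee_rot: [0.068, 0.998, -0.001, -0.001]
contact_force: [-0.5, -1.3, -7.8]
width: 0.746
```

Run:
```python
from h import *
from rig import vision
go(.5236,.2423,.40,-7.7)
a=np.radians(-7.7)
for n in ("scene","top"):
    d=vision.snapshot(n); np.savez(n+"2.npz",**d); W=cloud(d); D=W-np.array([.5236,.2423,0]); X=D[...,0]*np.cos(a)+D[...,1]*np.sin(a); Y=-D[...,0]*np.sin(a)+D[...,1]*np.cos(a)
    m=(np.abs(Y)<.03)&(X>.046)&(X<.12)&(W[...,2]>.2)&(W[...,2]<.38)
    if n=="scene":
        print(m.sum(),"X",X[m].min(),X[m].max(),"z",W[m][:,2].min(),W[m][:,2].max())
        f=m&(W[...,2]<W[m][:,2].max()-.015); c=np.polyfit(W[f][:,2],X[f],1); print("lean of far end face deg (dX/dz)",np.degrees(np.arctan(c[0])))
    else: 
        c=np.polyfit(X[m],W[m][:,2],1); print("top pts",m.sum(), "slope",np.degrees(np.arctan(c[0])))
    cv2.imwrite(f"pics/{n}2.png",d["frame"][...,::-1])
```

```text
t 6.05 tcp [0.5231 0.2404 0.4494] yaw 172.24 F [-0.5 -1.3 -7.8] w 0.746 SHIFT [-0.003  0.017  0.412] TW -0.0007179125341786453
356 X 0.0467383466837241 0.08935292436459848 z 0.3006959708959803 0.35599483595586157
lean of far end face deg (dX/dz) -27.67036296386531
top pts 213 slope 28.01560229040276
```

The tin still hangs about 28° nose-down, with its low end toward the robot. I'll set that end on the platform first and let the tin turn in the pads under a light grip as I lower.

>>> play_rows:
  plan:
    - [[0,0,0.1],0,-0.4]
    - [[0,0.01,0.3],0,-0.4]
    - [[0,0.01,0.45],0,-0.4]
    - [[0,0.01,0.55],0,-0.4]
    - [[0,0.01,0.6],0,-0.4]
    - [[0,0.01,0.65],0,-0.4]
    - [[0,0.01,0.7],0,-0.4]
    - [[0,0.01,0.75],0,-0.4]
    - [[0,0.01,0.75],0,-0.4]
  grip_force: 20

```text
clock: 7.05
tcp_pos: [0.5233, 0.2421, 0.3599]
ee_rot: [0.068, 0.998, -0.0, 0.0]
contact_force: [-0.3, -2.2, -5.1]
width: 0.75
```

>>> play_rows:
  plan:
    - [[0,0,0.03],0,-0.4]
    - [[0,0,0.06],0,-0.4]
    - [[0,0,0.09],0,-0.4]
    - [[0,0,0.12],0,-0.4]
    - [[0,0,0.15],0,-0.4]
    - [[0,0,0.18],0,-0.4]
    - [[0,0,0.2],0,-0.4]
    - [[0,0,0.2],0,-0.4]

```text
clock: 7.85
tcp_pos: [0.5234, 0.2423, 0.3361]
ee_rot: [0.068, 0.998, 0.0, 0.0]
contact_force: [1.4, -2.6, -0.3]
width: 0.742
```

```bash
cat >> h.py <<'E'
def tilt(cx,cy,name="scene",save=None):
    from rig import vision
    a=np.radians(-7.7); d=vision.snapshot(name); W=cloud(d); D=W-np.array([cx,cy,0]); X=D[...,0]*np.cos(a)+D[...,1]*np.sin(a); Y=-D[...,0]*np.sin(a)+D[...,1]*np.cos(a)
    m=(np.abs(Y)<.035)&(X>.046)&(X<.10)&(W[...,2]>.05)&(W[...,2]<.38)&(d["frame"].max(-1)<75)
    zm=np.percentile(W[m][:,2],98); f=m&(W[...,2]<zm-.015)&(W[...,2]>zm-.045); c=np.polyfit(W[f][:,2],X[f],1)
    L=W[(np.abs(X)<.19)&(np.abs(Y)<.16)&(W[...,2]>.04)&(W[...,2]<.155)&(d["frame"].max(-1)>100)][:,2]
    hh,e=np.histogram(L,60); print(name,"end-face lean",np.degrees(np.arctan(c[0])).round(1),"far-top z",zm.round(4),"X max",X[m].max().round(3),"platform z",e[hh.argmax()].round(4))
    if save: cv2.imwrite(save,cv2.resize(d["frame"][90:250,300:470,::-1],None,fx=3.5,fy=3.5,interpolation=cv2.INTER_CUBIC))
E
python3 - <<'E'
from h import *
go(.5236,.2423,.297,-7.7); tilt(.5236,.2423)
E
```

```text
t 7.85 tcp [0.5234 0.2423 0.3361] yaw 172.26 F [ 1.4 -2.6 -0.3] w 0.742 SHIFT [-0.002  0.001  0.326] TW -0.00045888475420794193
scene end-face lean 3.8 far-top z 0.3713 X max 0.1 platform z 0.1113h.py:21: RankWarning: Polyfit may be poorly conditioned
  zm=np.percentile(W[m][:,2],98); f=m&(W[...,2]<zm-.015)&(W[...,2]>zm-.045); c=np.polyfit(W[f][:,2],X[f],1)
```

>>> play_rows:
  plan:
    - [[0,0,0.04],0,-0.4]
    - [[0,0,0.08],0,-0.4]
    - [[0,0,0.12],0,-0.4]
    - [[0,0,0.16],0,-0.4]
    - [[0,0,0.2],0,-0.4]
    - [[0,0,0.23],0,-0.4]
    - [[0,0,0.25],0,-0.4]
    - [[0,0,0.25],0,-0.4]

```text
clock: 8.7
tcp_pos: [0.5234, 0.2422, 0.3061]
ee_rot: [0.068, 0.998, 0.0, 0.0]
contact_force: [3.2, -3.7, 5.1]
width: 0.745
```

```bash
sed -i 's/(W\[...,2\]<.38)&(d/(W[...,2]<zt)\&(d/; s/name="scene",save/zt,name="scene",save/' h.py
python3 - <<'E'
from h import *
go(.5236,.2423,.297,-7.7); tilt(.5236,.2423,.215,save="pics/s3.png")
E
```

```text
t 8.7 tcp [0.5234 0.2422 0.3061] yaw 172.25 F [ 3.2 -3.7  5.1] w 0.745 SHIFT [-0.002  0.001  0.076] TW -0.0005159612816312473
scene end-face lean -28.6 far-top z 0.2106 X max 0.1 platform z 0.0803
```

View pics/s3.png

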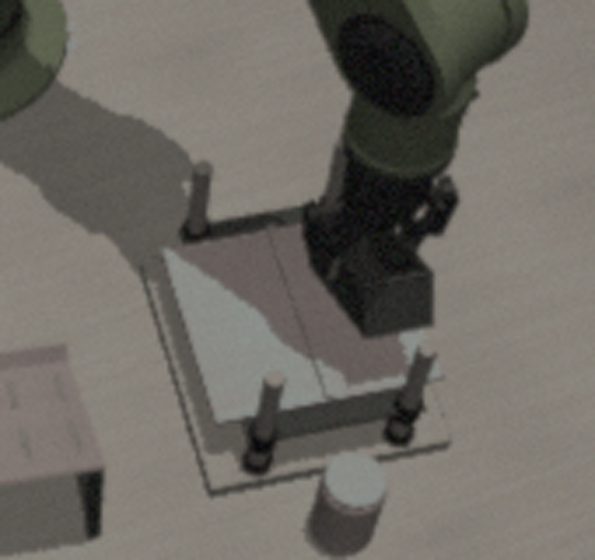

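Not turned yet: the lean is still 28° and the platform is at 0.080. I'll carry on slowly toward the bottom stop, where the reaction can turn the tin in the pads.

>>> play_rows:
  plan:
    - [[0,0,0.05],0,-0.4]
    - [[0,0,0.1],0,-0.4]
    - [[0,0,0.15],0,-0.4]
    - [[0,0,0.2],0,-0.4]
    - [[0,0,0.25],0,-0.4]
    - [[0,0,0.3],0,-0.4]
    - [[0,0,0.33],0,-0.4]
    - [[0,0,0.35],0,-0.4]
    - [[0,0,0.35],0,-0.4]

```text
clock: 9.65
tcp_pos: [0.5239, 0.2421, 0.2647]
ee_rot: [0.068, 0.998, 0.0, 0.001]
contact_force: [5.7, -4.8, 10.6]
width: 0.746
```

>>> play_rows:
  plan:
    - [[0,0,0.02],0,-0.4]
    - [[0,0,0.04],0,-0.4]
    - [[0,0,0.05],0,-0.4]
    - [[0,0,0.05],0,-0.4]

```text
clock: 10.05
tcp_pos: [0.5263, 0.2415, 0.2607]
ee_rot: [0.068, 0.998, 0.001, 0.004]
contact_force: [19.2, -9.8, 25.3]
width: 0.745
```

Run:
```python
from h import *
go(.5236,.2423,.297,-7.7); tilt(.5236,.2423,.17)
```

```text
t 10.05 tcp [0.5263 0.2415 0.2607] yaw 172.16 F [19.2 -9.8 25.3] w 0.745 SHIFT [ 0.021  0.004 -0.303] TW -0.001572575508221045
scene end-face lean -24.0 far-top z 0.1623 X max 0.095 platform z 0.04
```

The platform is at the bottom, and friction at the corner (Fx≈19 N) is resisting the turn. I'll lift off, start 20 mm nearer the robot, and pivot the tin about its resting corner by moving away while lowering.

>>> play_rows:
  plan:
    - [[0,0,-0.1],0,-0.4]
    - [[0,0,-0.25],0,-0.4]
    - [[0,0,-0.4],0,-0.4]
    - [[0,0,-0.6],0,-0.4]
    - [[0,0,-0.8],0,-0.4]
    - [[0,0,-1],0,-0.4]
    - [[0,0,-1],0,-0.4]

```text
clock: 10.8
tcp_pos: [0.5233, 0.2428, 0.3803]
ee_rot: [0.067, 0.998, 0.001, 0.001]
contact_force: [1.3, 0.5, -7.2]
width: 0.745
```

>>> play_rows:
  plan:
    - [[0.08,0,0],0,-0.4]
    - [[0.16,0,0],0,-0.4]
    - [[0.16,0,0.15],0,-0.4]
    - [[0.16,0,0.3],0,-0.4]
    - [[0.16,0,0.45],0,-0.4]
    - [[0.16,0,0.6],0,-0.4]
    - [[0.16,0,0.75],0,-0.4]
    - [[0.16,0,0.85],0,-0.4]
    - [[0.16,0,0.9],0,-0.4]
    - [[0.16,0,0.9],0,-0.4]

```text
clock: 11.8
tcp_pos: [0.5045, 0.245, 0.2698]
ee_rot: [0.068, 0.998, 0.0, 0.001]
contact_force: [7.8, -1.8, 9.5]
width: 0.747
```

>>> play_rows:
  plan:
    - [[-0.04,0,0.02],0,-0.4]
    - [[-0.08,0,0.06],0,-0.4]
    - [[-0.11,0,0.09],0,-0.4]
    - [[-0.14,0,0.12],0,-0.4]
    - [[-0.14,0,0.12],0,-0.4]

```text
clock: 12.3
tcp_pos: [0.5216, 0.2424, 0.2557]
ee_rot: [0.068, 0.998, 0.0, 0.001]
contact_force: [10.1, -3.0, 6.2]
width: 0.745
```

Run:
```python
from h import *
go(.5236,.2423,.297,-7.7); tilt(.5236,.2423,.17)
```

```text
t 12.3 tcp [0.5216 0.2424 0.2557] yaw 172.22 F [10.1 -3.   6.2] w 0.745 SHIFT [-0.017  0.002 -0.344] TW -0.0008647437477059662
scene end-face lean -3.3 far-top z 0.1262 X max 0.099 platform z 0.0669
```

The tin has turned level: the lean is about 3° and TCP minus platform is 0.189. I'll raise it to the force-balance height.

>>> play_rows:
  plan:
    - [[0,0,-0.04],0,-0.4]
    - [[0,0,-0.1],0,-0.4]
    - [[-0.01,0,-0.16],0,-0.4]
    - [[-0.01,0,-0.22],0,-0.4]
    - [[-0.01,0,-0.28],0,-0.4]
    - [[-0.01,0,-0.32],0,-0.4]
    - [[-0.01,0,-0.34],0,-0.4]
    - [[-0.01,0,-0.34],0,-0.4]
    - [[-0.01,0,-0.34],0,-0.4]

```text
clock: 13.25
tcp_pos: [0.5217, 0.2426, 0.2965]
ee_rot: [0.067, 0.998, -0.0, -0.0]
contact_force: [-6.1, 1.2, 0.5]
width: 0.745
```

Run:
```python
from h import *
from rig import vision
go(.5236,.2423,.297,-7.7); tilt(.5236,.2423,.20,save="pics/s4.png")
d=vision.snapshot("wrist"); 
a=cv2.imread("pics/s4.png"); b=d["frame"][:,:,::-1]; b=cv2.resize(b,None,fx=.6,fy=.6)
a=cv2.resize(a,None,fx=.55,fy=.55); h=max(a.shape[0],b.shape[0]); pad=lambda i:cv2.copyMakeBorder(i,0,h-i.shape[0],0,0,0)
cv2.imwrite("pics/c4.png",np.hstack([pad(a),pad(b)]))
```

```text
t 13.25 tcp [0.5217 0.2426 0.2965] yaw 172.28 F [-6.1  1.2  0.5] w 0.745 SHIFT [-0.016  0.    -0.004] TW -0.0001773978616035442
scene end-face lean -5.9 far-top z 0.1666 X max 0.1 platform z 0.1078
```

View pics/c4.png

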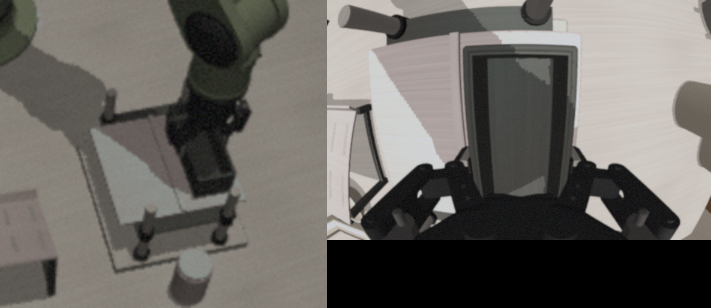

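The tin lies nearly flat in the lane, and its near edge in the wrist crop sits close to the platform's near edge. I'll press lightly while moving 8 mm away from the robot, to finish the levelling and centre it, then rebalance.

>>> play_rows:
  plan:
    - [[0,0,0.1],0,-0.4]
    - [[0,0,0.2],0,-0.4]
    - [[0,0,0.28],0,-0.4]
    - [[-0.03,0,0.28],0,-0.4]
    - [[-0.06,0,0.28],0,-0.4]
    - [[-0.08,0,0.28],0,-0.4]
    - [[-0.08,0,0.2],0,-0.4]
    - [[-0.08,0,0.1],0,-0.4]
    - [[-0.08,0,0.02],0,-0.4]
    - [[-0.08,0,0.02],0,-0.4]

```text
clock: 14.35
tcp_pos: [0.5319, 0.2411, 0.2961]
ee_rot: [0.068, 0.998, 0.0, 0.001]
contact_force: [-1.4, 1.3, 0.4]
width: 0.743
```

```bash
cat >> h.py <<'E'
def lanes(name="top"):
    from rig import vision
    d=vision.snapshot(name); W=cloud(d); a=np.radians(-7.7); D=W-np.array([.516,.1858,0]); X=D[...,0]*np.cos(a)+D[...,1]*np.sin(a); Y=-D[...,0]*np.sin(a)+D[...,1]*np.cos(a)
    g=d["frame"].max(-1)
    near=(np.abs(X)<.11)&(np.abs(Y)<.115)&(W[...,2]>.05)
    L=W[near&(g>100)][:,2]; zp=np.median(L[L<.16])
    print(name,"platform z",zp.round(4))
    for s in (1,-1):
        m=near&(np.sign(Y)==s)&(W[...,2]>zp+.04)&(W[...,2]<zp+.075)
        if m.sum()<40: continue
        c=np.c_[X[m],Y[m],np.ones(m.sum())]; p=np.linalg.lstsq(c,W[m][:,2],rcond=None)[0]
        print(" lane",s,"rim rect (lift XY)",rect(np.c_[X[m],Y[m]]),"h",(np.median(W[m][:,2])-zp).round(4),"pitch,roll deg",np.degrees(p[:2]).round(1),m.sum())
    return d
E
python3 - <<'E'
from h import *
go(.5236,.2423,.297,-7.7); tilt(.5236,.2423,.20); lanes()
E
```

```text
t 14.35 tcp [0.5319 0.2411 0.2961] yaw 172.25 F [-1.4  1.3  0.4] w 0.743 SHIFT [ 0.069  0.001 -0.007] TW -0.0006029614466945708
scene end-face lean -9.5 far-top z 0.1665 X max 0.1 platform z 0.1051
top platform z 0.1074
 lane 1 rim rect (lift XY) (array([0.0128, 0.0343]), array([0.1649, 0.0462]), 9.94) h 0.0546 pitch,roll deg [ 0.2 -6.2] 220
```

The rim pitch is about 0 and the forces are balanced, so I'll release and lift straight up.

>>> play_rows:
  plan:
    - [[0,0,0],0,0.6]
    - [[0,0,0],0,0.8]
    - [[0,0,0],0,1]
    - [[0,0,0],0,1]
    - [[0,0,-0.1],0,1]
    - [[0,0,-0.3],0,1]
    - [[0,0,-0.6],0,1]
    - [[0,0,-0.9],0,1]
    - [[0,0,-1],0,1]
    - [[0,0,-1],0,1]

```text
clock: 15.45
tcp_pos: [0.5318, 0.2411, 0.4168]
ee_rot: [0.068, 0.998, 0.001, 0.002]
contact_force: [0.2, 0.7, -0.5]
width: 1.001
```

>>> play_rows:
  plan:
    - [[0,-0.3,0],0,1]
    - [[0,-0.6,0],0,1]
    - [[0,-0.9,0],0,1]
    - [[0.1,-1,0],0,1]

```text
clock: 15.85
tcp_pos: [0.5035, 0.1201, 0.4136]
ee_rot: [0.07, 0.998, -0.001, -0.0]
contact_force: [0.5, 0.6, 0.5]
width: 0.997
```

>>> play_rows:
  plan:
    - [[0,-0.3,0],0,1]
    - [[0,-0.6,0],0,1]
    - [[0,-0.9,0],0,1]
    - [[0,-1,0],0,1]

```text
clock: 16.25
tcp_pos: [0.4865, 0.0017, 0.4138]
ee_rot: [0.069, 0.998, -0.001, -0.001]
contact_force: [0.7, 0.2, -0.5]
width: 1.0
```

>>> play_rows:
  plan:
    - [[0,-0.3,0],0,1]
    - [[0,-0.6,0],0.02,1]
    - [[0,-0.9,0],0.027,1]
    - [[0,-1,0],0.027,1]

```text
clock: 16.65
tcp_pos: [0.4704, -0.1167, 0.4139]
ee_rot: [0.09, 0.996, -0.0, -0.0]
contact_force: [-0.1, 0.9, 0.1]
width: 1.005
```

Run:
```python
from h import *
go(.489,-.210,.269,-10.1); d=lanes(); lanes("scene")
```

```text
t 16.65 tcp [ 0.4704 -0.1167  0.4139] yaw 169.62 F [-0.1  0.9  0.1] w 1.005 SHIFT [-0.293 -0.736  1.208] TW -0.0030598408114596194
top platform z 0.1088
 lane 1 rim rect (lift XY) (array([-0.0087,  0.0565]), array([0.2021, 0.0664]), 0.18) h 0.054 pitch,roll deg [-0.3  0.1] 476
scene platform z 0.1081
 lane 1 rim rect (lift XY) (array([-0.0005,  0.0536]), array([0.0679, 0.2188]), 88.97) h 0.0527 pitch,roll deg [ 0.4 -0.1] 387
```

>>> play_rows:
  plan:
    - [[-0.15,-0.3,0],0,1]
    - [[-0.29,-0.6,0],0,1]
    - [[-0.29,-0.74,0.2],0,1]
    - [[-0.29,-0.74,0.5],0,1]
    - [[-0.29,-0.74,0.78],0,1]
    - [[-0.29,-0.74,0.78],0,1]

```text
clock: 17.35
tcp_pos: [0.4894, -0.2056, 0.3171]
ee_rot: [0.088, 0.996, 0.001, -0.003]
contact_force: [-1.6, -0.3, -0.3]
width: 1.001
```

Run:
```python
from h import *
from rig import vision
go(.489,-.210,.269,-10.1)
d=vision.snapshot("top"); W=cloud(d); a=np.radians(-7.7); D=W-np.array([.516,.1858,0]); X=D[...,0]*np.cos(a)+D[...,1]*np.sin(a); Y=-D[...,0]*np.sin(a)+D[...,1]*np.cos(a)
m=(np.abs(W[...,2]-.163)<.006)&(Y>.022)&(Y<.05)&(np.abs(X)<.13); print("tin X range",X[m].min(),X[m].max())
p=(np.abs(W[...,2]-.108)<.004)&(Y<-.01)&(Y>-.05)&(np.abs(X)<.13); print("plat X range",X[p].min(),X[p].max())
w=vision.snapshot("wrist")["frame"]; cv2.imwrite("pics/w5.png",w[...,::-1])
```

```text
t 17.35 tcp [ 0.4894 -0.2056  0.3171] yaw 169.93 F [-1.6 -0.3 -0.3] w 1.001 SHIFT [-0.006 -0.037  0.401] TW 0.0003782313349609644
tin X range -0.06970221781390626 0.09284250708505211
plat X range -0.12275663404115886 0.12322094389272083
```

View pics/w5.png

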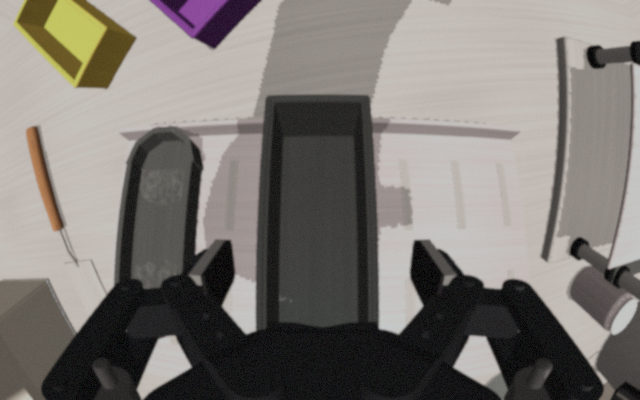

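Tin A lies flat, with x range -70 to +93 mm (centre +12 mm) and y +56 mm, wholly on the platform. Tin B is centred between the fingers (u≈265–375). I'll grasp it the same way.

>>> play_rows:
  plan:
    - [[0,-0.03,0.1],0,1]
    - [[0,-0.03,0.2],0,1]
    - [[0,-0.03,0.3],0,1]
    - [[0,-0.03,0.36],0,1]
    - [[0,-0.03,0.39],0,1]
    - [[0,-0.03,0.39],0,1]

```text
clock: 18.05
tcp_pos: [0.4891, -0.2111, 0.2735]
ee_rot: [0.089, 0.996, 0.0, -0.0]
contact_force: [-0.8, 0.0, -0.3]
width: 1.004
```

>>> play_rows:
  plan:
    - [[0,0,0],0,0]
    - [[0,0,0],0,-0.2]
    - [[0,0,0],0,-0.4]
    - [[0,0,0],0,-0.4]
    - [[0,0,0],0,-0.4]
    - [[0,0,0],0,-0.4]
    - [[0,0,0],0,-0.4]
  grip_force: 25

```text
clock: 18.75
tcp_pos: [0.4894, -0.2107, 0.2744]
ee_rot: [0.089, 0.996, 0.0, 0.0]
contact_force: [0.6, 3.7, 6.4]
width: 0.749
```

>>> play_rows:
  plan:
    - [[0,0,-0.05],0,-0.4]
    - [[0,0,-0.15],0,-0.4]
    - [[0,0,-0.3],0,-0.4]
    - [[0,0,-0.5],0,-0.4]
    - [[0,0,-0.7],0,-0.4]
    - [[0,0,-0.9],0,-0.4]
    - [[0,0,-1],0,-0.4]
    - [[0,0,-1],0,-0.4]

```text
clock: 19.55
tcp_pos: [0.4892, -0.2112, 0.3955]
ee_rot: [0.089, 0.996, -0.0, 0.001]
contact_force: [1.0, 0.5, -6.8]
width: 0.741
```

Run:
```python
from h import *
go(.4886,.132,.45,-7.7)
```

```text
t 19.55 tcp [ 0.4892 -0.2112  0.3955] yaw 169.83 F [ 1.   0.5 -6.8] w 0.741 SHIFT [ 0.509  2.814 -0.456] TW -0.027474895143255178
```

>>> play_rows:
  plan:
    - [[0,0.1,-0.2],0,-0.4]
    - [[0.1,0.3,-0.4],0,-0.4]
    - [[0.15,0.6,-0.46],0,-0.4]
    - [[0.15,0.9,-0.46],0,-0.4]

```text
clock: 19.95
tcp_pos: [0.4899, -0.1007, 0.4493]
ee_rot: [0.089, 0.996, 0.0, 0.0]
contact_force: [2.1, 0.1, -6.8]
width: 0.744
```

>>> play_rows:
  plan:
    - [[0.05,0.3,0],0,-0.4]
    - [[0.1,0.6,0],0,-0.4]
    - [[0.2,0.9,0],0,-0.4]
    - [[0.2,1,0],0,-0.4]

```text
clock: 20.35
tcp_pos: [0.4872, 0.0243, 0.4479]
ee_rot: [0.087, 0.996, 0.0, -0.001]
contact_force: [0.4, -0.3, -7.0]
width: 0.748
```

>>> play_rows:
  plan:
    - [[0.05,0.3,0],-0.01,-0.4]
    - [[0.1,0.6,0],-0.027,-0.4]
    - [[0.16,0.8,0],-0.027,-0.4]
    - [[0.16,0.91,0],-0.027,-0.4]
    - [[0.16,0.91,0],-0.027,-0.4]
    - [[0.16,0.91,0],-0.027,-0.4]
  grip_force: 20

```text
clock: 20.95
tcp_pos: [0.4886, 0.1308, 0.4485]
ee_rot: [0.068, 0.998, -0.0, -0.0]
contact_force: [0.1, -0.7, -6.5]
width: 0.745
```

Run:
```python
from h import *
go(.4886,.132,.26,-7.7);tilt(.508,.129,.36)
```

```text
t 20.95 tcp [0.4886 0.1308 0.4485] yaw 172.22 F [ 0.1 -0.7 -6.5] w 0.745 SHIFT [0.    0.012 1.571] TW -0.0009254641279846333
scene end-face lean -26.7 far-top z 0.3419 X max 0.1 platform z 0.1075
```

>>> play_rows:
  plan:
    - [[0,0,0.1],0,-0.4]
    - [[0,0.01,0.3],0,-0.4]
    - [[0,0.01,0.5],0,-0.4]
    - [[0,0.01,0.65],0,-0.4]
    - [[0,0.01,0.78],0,-0.4]
    - [[0,0.01,0.86],0,-0.4]
    - [[0,0.01,0.92],0,-0.4]
    - [[0,0.01,0.96],0,-0.4]
    - [[0,0.01,1],0,-0.4]
    - [[0,0.01,1],0,-0.4]

```text
clock: 22.0
tcp_pos: [0.4886, 0.1327, 0.3289]
ee_rot: [0.068, 0.998, -0.0, -0.0]
contact_force: [-0.8, -0.6, -4.7]
width: 0.739
```

>>> play_rows:
  plan:
    - [[0,0,0.06],0,-0.4]
    - [[0,0,0.12],0,-0.4]
    - [[0,0,0.18],0,-0.4]
    - [[0,0,0.24],0,-0.4]
    - [[0,0,0.3],0,-0.4]
    - [[0,0,0.36],0,-0.4]
    - [[0,0,0.42],0,-0.4]
    - [[0,0,0.46],0,-0.4]
    - [[0,0,0.48],0,-0.4]
    - [[0,0,0.48],0,-0.4]

```text
clock: 23.0
tcp_pos: [0.4888, 0.1329, 0.2714]
ee_rot: [0.068, 0.998, 0.0, 0.0]
contact_force: [4.6, 0.3, 5.0]
width: 0.746
```

>>> play_rows:
  plan:
    - [[-0.04,0,0.03],0,-0.4]
    - [[-0.08,0,0.07],0,-0.4]
    - [[-0.11,0,0.1],0,-0.4]
    - [[-0.14,0,0.13],0,-0.4]
    - [[-0.14,0,0.13],0,-0.4]

```text
clock: 23.5
tcp_pos: [0.506, 0.1305, 0.2555]
ee_rot: [0.068, 0.998, 0.0, 0.0]
contact_force: [6.8, 1.9, 3.5]
width: 0.742
```

Run:
```python
from h import *
go(.5084,.1293,.26,-7.7);tilt(.508,.129,.17); lanes()
```

```text
t 23.5 tcp [0.506  0.1305 0.2555] yaw 172.24 F [6.8 1.9 3.5] w 0.742 SHIFT [-0.022 -0.008 -0.038] TW -0.0006624584015131379
scene end-face lean -6.7 far-top z 0.143 X max 0.084 platform z 0.0417
top platform z 0.1252
 lane -1 rim rect (lift XY) (array([ 0.0481, -0.0931]), array([0.1283, 0.0327]), 7.2) h 0.0672 pitch,roll deg [ -2.4 -12.5] 56
```

The platform is near its bottom and the tin is still about 12° up, so I'll continue the same pivot.

>>> play_rows:
  plan:
    - [[-0.04,0,0.03],0,-0.4]
    - [[-0.07,0,0.07],0,-0.4]
    - [[-0.1,0,0.11],0,-0.4]
    - [[-0.12,0,0.14],0,-0.4]
    - [[-0.12,0,0.14],0,-0.4]

```text
clock: 24.1
tcp_pos: [0.5198, 0.1285, 0.2384]
ee_rot: [0.068, 0.998, -0.0, -0.0]
contact_force: [5.9, 1.0, 3.2]
width: 0.744
```

Run:
```python
from h import *
from rig import vision
go(.5084,.1293,.26,-7.7)
a=np.radians(-7.7)
for n in ("scene","top"):
    d=vision.snapshot(n); W=cloud(d); D=W-np.array([.516,.1858,0]); X=D[...,0]*np.cos(a)+D[...,1]*np.sin(a); Y=-D[...,0]*np.sin(a)+D[...,1]*np.cos(a); z=W[...,2]
    A=(Y>.022)&(Y<.095)&(X>.03)&(X<.1)&(z<.15)&(z>.08); print(n,"A rim z",np.percentile(z[A],[50,90,97]).round(4))
    for x0 in (.04,.05,.06,.07,.08,.09):
        B=(Y<-.02)&(Y>-.095)&(np.abs(X-x0)<.005)&(z<.19)&(z>.03); print(x0,np.percentile(z[B],[50,90,97]).round(4) if B.sum()>5 else None,end=";")
    print()
    cv2.imwrite(f"pics/{n}6.png",cv2.resize(d["frame"][90:250,300:470,::-1],None,fx=3.5,fy=3.5,interpolation=cv2.INTER_CUBIC))
```

```text
t 24.1 tcp [0.5198 0.1285 0.2384] yaw 172.25 F [5.9 1.  3.2] w 0.744 SHIFT [ 0.095 -0.006 -0.18 ] TW -0.0005183865284060908
scene A rim z [0.0968 0.1051 0.1066]
0.04 [0.0574 0.0997 0.1027];0.05 [0.0677 0.1025 0.1073];0.06 [0.0844 0.1037 0.1055];0.07 [0.0854 0.1054 0.106 ];0.08 [0.0831 0.1031 0.1048];0.09 [0.0703 0.0996 0.1064];Traceback (most recent call last):
  File "<stdin>", line 7, in <module>
    return _quantile_unchecked(
        a, q, axis, out, overwrite_input, method, keepdims, weights)
    return _ureduce(a,
                    func=_quantile_ureduce_func,
    ...<5 lines>...
                    overwrite_input=overwrite_input,
                    method=method)
    r = func(a, **kwargs)
    result = _quantile(arr,
                       quantiles=q,
    ...<2 lines>...
                       out=out,
                       weights=wgt)
    slices_having_nans = np.isnan(arr[-1, ...])
                                  ~~~^^^^^^^^^
IndexError: index -1 is out of bounds for axis 0 with size 0
```

View pics/scene6.png

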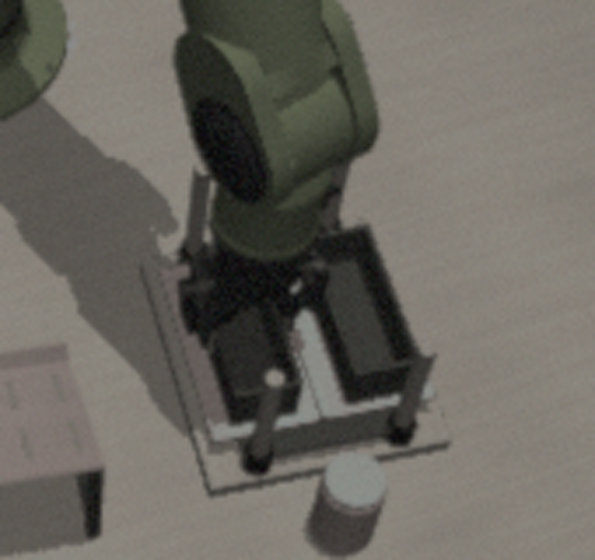

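Tin B's rim is now level with tin A's, both at about z=0.106, but it sits some 12 mm too far along. I'll lift it level, move it back 10 mm, and set it down to force balance.

>>> play_rows:
  plan:
    - [[0,0,-0.1],0,-0.4]
    - [[0,0,-0.2],0,-0.4]
    - [[0,0,-0.32],0,-0.4]
    - [[0,0,-0.45],0,-0.4]
    - [[0,0,-0.58],0,-0.4]
    - [[0,0,-0.68],0,-0.4]
    - [[0.05,0,-0.7],0,-0.4]
    - [[0.09,0,-0.7],0,-0.4]
    - [[0.09,0,-0.7],0,-0.4]
    - [[0.09,0,-0.7],0,-0.4]

```text
clock: 25.2
tcp_pos: [0.5085, 0.1301, 0.3226]
ee_rot: [0.067, 0.998, -0.0, -0.0]
contact_force: [0.2, 0.8, -5.8]
width: 0.739
```

>>> play_rows:
  plan:
    - [[0,0,0.06],0,-0.4]
    - [[0,0,0.12],0,-0.4]
    - [[0,0,0.18],0,-0.4]
    - [[0,0,0.24],0,-0.4]
    - [[0,0,0.3],0,-0.4]
    - [[0,0,0.38],0,-0.4]
    - [[0,0,0.46],0,-0.4]
    - [[0,0,0.54],0,-0.4]
    - [[0,0,0.58],0,-0.4]
    - [[0,0,0.58],0,-0.4]

```text
clock: 26.2
tcp_pos: [0.5089, 0.13, 0.2528]
ee_rot: [0.068, 0.998, -0.0, -0.0]
contact_force: [0.4, -2.3, 0.7]
width: 0.745
```

Run:
```python
from h import *
from rig import vision
go(.5084,.1293,.26,-7.7)
a=np.radians(-7.7)
d=vision.snapshot("scene"); W=cloud(d); D=W-np.array([.516,.1858,0]); X=D[...,0]*np.cos(a)+D[...,1]*np.sin(a); Y=-D[...,0]*np.sin(a)+D[...,1]*np.cos(a); z=W[...,2]
A=(Y>.022)&(Y<.05)&(X>.03)&(X<.1)&(z<.17)&(z>.08); print("A rim z",np.percentile(z[A],[50,90,97]).round(4))
for x0 in (.04,.05,.06,.07,.08,.09):
    B=(Y<-.02)&(Y>-.095)&(np.abs(X-x0)<.005)&(z<.15)&(z>.03); print(x0,np.percentile(z[B],[50,90,97]).round(4),end=";")
```

```text
t 26.2 tcp [0.5089 0.13   0.2528] yaw 172.26 F [ 0.4 -2.3  0.7] w 0.745 SHIFT [ 0.003 -0.006 -0.06 ] TW -0.0004564992707053585
A rim z [0.103  0.1155 0.1175]
0.04 [0.07   0.114  0.1182];0.05 [0.1024 0.1185 0.1211];0.06 [0.1092 0.1198 0.122 ];0.07 [0.0968 0.116  0.1185];0.08 [0.084  0.1185 0.1206];0.09 [0.0611 0.0654 0.068 ];
```

>>> play_rows:
  plan:
    - [[0,0,0.06],0,-0.4]
    - [[-0.02,0,0.12],0,-0.4]
    - [[-0.04,0,0.14],0,-0.4]
    - [[-0.05,0,0.14],0,-0.4]
    - [[-0.05,0,0.1],0,-0.4]
    - [[-0.05,0,0.05],0,-0.4]
    - [[-0.05,0,0.0],0,-0.4]
    - [[-0.05,0,0.0],0,-0.4]
    - [[-0.05,0,0.0],0,-0.4]

```text
clock: 27.15
tcp_pos: [0.5148, 0.1294, 0.2537]
ee_rot: [0.067, 0.998, 0.0, 0.0]
contact_force: [-3.4, 1.1, 0.8]
width: 0.747
```

>>> play_rows:
  plan:
    - [[0,0,0],0,0.6]
    - [[0,0,0],0,0.8]
    - [[0,0,0],0,1]
    - [[0,0,0],0,1]
    - [[0,0,-0.1],0,1]
    - [[0,0,-0.3],0,1]
    - [[0,0,-0.6],0,1]
    - [[0,0,-0.9],0,1]
    - [[0,0,-1],0,1]
    - [[0,0,-1],0,1]

```text
clock: 28.15
tcp_pos: [0.515, 0.1293, 0.3758]
ee_rot: [0.068, 0.998, 0.001, 0.002]
contact_force: [0.0, -0.0, -0.9]
width: 1.0
```

>>> play_rows:
  plan:
    - [[0,-0.1,-0.3],0,1]
    - [[0,-0.3,-0.5],0,1]
    - [[0,-0.6,-0.5],0,1]
    - [[0,-1,-0.5],0,1]
    - [[0,-1,-0.5],0,1]

```text
clock: 28.65
tcp_pos: [0.4975, 0.0049, 0.433]
ee_rot: [0.071, 0.997, -0.001, -0.0]
contact_force: [-0.1, 1.6, 0.6]
width: 0.996
```

>>> play_rows:
  plan:
    - [[0,-0.3,0],0,1]
    - [[0,-0.6,0],0,1]
    - [[0,-1,0],0,1]
    - [[0,-1,0],0,1]
    - [[0,-1,0],0,1]

```text
clock: 29.15
tcp_pos: [0.4821, -0.1094, 0.4327]
ee_rot: [0.069, 0.998, -0.0, -0.001]
contact_force: [-0.3, 1.1, 0.9]
width: 1.001
```

Run:
```python
from h import *
from rig import vision
go(.5084,.1293,.26,-7.7)
lanes("scene"); d=lanes("top")
W=cloud(d); a=np.radians(-7.7); D=W-np.array([.516,.1858,0]); X=D[...,0]*np.cos(a)+D[...,1]*np.sin(a); Y=-D[...,0]*np.sin(a)+D[...,1]*np.cos(a)
for lo,hi in ((.024,.05),(-.05,-.024)):
    m=(W[...,2]>.1)&(W[...,2]<.13)&(Y>lo)&(Y<hi)&(np.abs(X)<.13); print("X range",X[m].min(),X[m].max())
cv2.imwrite("pics/top7.png",cv2.resize(d["frame"][110:260,170:450,::-1],None,fx=2.8,fy=2.8,interpolation=cv2.INTER_CUBIC))
```

```text
t 29.15 tcp [ 0.4821 -0.1094  0.4327] yaw 172.13 F [-0.3  1.1  0.9] w 1.001 SHIFT [0.053 2.001 1.439] TW -0.001891248609491451
scene platform z 0.0689
 lane 1 rim rect (lift XY) (array([-0.0086,  0.0545]), array([0.2026, 0.0699]), 0.4) h 0.0518 pitch,roll deg [-0.2  0.1] 385
 lane -1 rim rect (lift XY) (array([-0.0117, -0.058 ]), array([0.0685, 0.1962]), 89.76) h 0.0531 pitch,roll deg [ 0.1 -0.7] 344
top platform z 0.0696
 lane 1 rim rect (lift XY) (array([0.02  , 0.0566]), array([0.0671, 0.1794]), 89.95) h 0.0536 pitch,roll deg [-0.4 -0.1] 440
 lane -1 rim rect (lift XY) (array([ 0.0169, -0.0566]), array([0.1861, 0.0664]), 0.13) h 0.0543 pitch,roll deg [-0.2 -0.5] 396
X range -0.0695226821901086 0.09203435196935913
X range -0.0759577784111864 0.08469303098291266
```

View pics/top7.png

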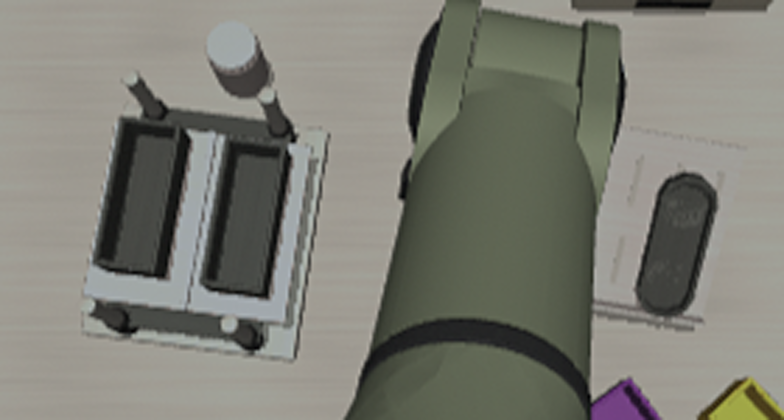

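Both tins are flat, upright and parallel to the rib. Tin A's far end, at about (155,120), looks close to the platform's far edge, so I'll check the real margin there.

Run:
```python
from h import *
from rig import vision
a=np.radians(-7.7)
for n in ("top","scene"):
    d=vision.snapshot(n); W=cloud(d); D=W-np.array([.516,.1858,0]); X=D[...,0]*np.cos(a)+D[...,1]*np.sin(a); Y=-D[...,0]*np.sin(a)+D[...,1]*np.cos(a); z=W[...,2]; g=d["frame"].max(-1)
    for lo,hi in ((.006,.02),(-.02,-.006),(-.108,-.096),(-.053,-.03),(.03,.053)):
        m=(np.abs(z-.0695)<.005)&(Y>lo)&(Y<hi)&(np.abs(X)<.13)&(g>105); x=X[m]
        print(n,lo,m.sum(),np.percentile(x,[0,2,98,100]).round(4) if len(x) else None)
    print(" hist z at X .1-.12",np.histogram(z[(X>.100)&(X<.115)&(np.abs(Y)<.02)],bins=[0,.015,.025,.04,.05,.06,.065,.075,.09])[0], "X .09-.098",np.histogram(z[(X>.09)&(X<.098)&(np.abs(Y)<.02)],bins=[0,.015,.025,.04,.05,.06,.065,.075,.09])[0])
```

```text
top 0.006 285 [-0.1003 -0.096   0.096   0.0996]
top -0.02 146 [-0.1001 -0.0975  0.0952  0.1227]
top -0.108 247 [-0.0981 -0.095   0.0969  0.1011]
top -0.053 61 [-0.0996 -0.0989  0.1235  0.1246]
top 0.03 75 [-0.0998 -0.0991  0.0299  0.1235]
 hist z at X .1-.12 [ 0  0  0  0  2 38 12  1] X .09-.098 [ 0  0  0  0  0  0 22  5]
scene 0.006 172 [-0.1002 -0.0961  0.0954  0.0985]
scene -0.02 54 [-0.094  -0.046   0.0987  0.0988]
scene -0.108 152 [-0.1019 -0.0947  0.0962  0.0991]
scene -0.053 20 [0.0821 0.0821 0.0999 0.1002]
scene 0.03 19 [-0.0999 -0.0995  0.0979  0.098 ]
 hist z at X .1-.12 [11 25  3  0  7 27 13  1] X .09-.098 [ 0  0  0  0  5  2 20  0]
```

The platform spans ±100 mm, tin A runs -70 to +92 mm and tin B -76 to +85 mm, so both are wholly on it. I'll hand in.

```bash
python3 -c "
from rig import job; print(job.sign_off())"
```

```text
the job is handed in; nothing more can be done
None
```

Both loaf tins are on the lift platform, one in each lane, and the job was handed in at about 29 s of the 61 s allowed.

**How it went:** Each tin hung about 28° nose-down in the gripper. I levelled it by pivoting it about its low end against the platform, then released it at force balance (about 0.5–1 N vertical).

**Last checks:**
- **Level:** both tins are upright, with rims within 1° of level and about 54 mm above the platform.
- **Lanes:** they are parallel to the rib at y = ±57 mm (top camera).
- **Ends:** on a platform of ±100 mm, tin A runs from -70 to +92 mm and tin B from -76 to +85 mm. Tin A is therefore about 11 mm off centre, with about 8 mm to spare at the far edge.
- **Platform:** it has sunk about 81 mm.
- **Bystanders:** the oval dish is still on the rack and the shaker stands behind the lift, both seen in the last picture. The bowl was hidden by the arm then, so I did not re-check it.

**What did not go smoothly:**
- My first try at levelling tin A, pressing straight down, failed. It drove the platform to its bottom stop with about 33 N at the wrist. Nothing was damaged or displaced as far as I could see.
- Both tins took the platform to or near its stop before they were level.
- Some end-face tilt readings, partly hidden by the gripper, showed 3–10° when the rims were level. I relied on the rim heights instead.

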